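# Slide bead blanks along a grooved board into its wells

## Task

Fill the bead board: slide the three flat metal discs along the groove and into the side branches so that one drops flat into each of the three wells. They sit too low to grip, so move them with gentle fingertip pressure from above; do not bang on them or lift them out of the board, and leave everything else on the bench where it is.

Things in the scene. Friction and masses are not known exactly. Their poses are not given: they have to be found in the camera images.
- board: pale wooden bead board, x 150, y 290, 18 mm thick, fixed. Origin: centre of underside; x points from its plain near margin to the wells, y along the groove. Groove: y -127 to 127, x -25 to 9, floor 5 mm below the top face. Three branches, 38 wide, centred y -101, -55, -9, run at groove depth to x = 25, then drop 5 mm into wells x 25 to 65. 8 mm islands, as high as the top, part them
- well0 (a point): centre of the floor of well 0 (40 x 38 mm, floor 10 mm below the board's top face); axes as the board's
- junction0 (a point): point on the groove's centre line, on its floor, facing branch and well 0; well 0 lies 53 mm from it along the board's +x
- well1 (a point): centre of the floor of well 1 (40 x 38 mm, floor 10 mm below the board's top face); axes as the board's
- junction1 (a point): point on the groove's centre line, on its floor, facing branch and well 1; well 1 lies 53 mm from it along the board's +x
- well2 (a point): centre of the floor of well 2 (40 x 38 mm, floor 10 mm below the board's top face); axes as the board's
- junction2 (a point): point on the groove's centre line, on its floor, facing branch and well 2; well 2 lies 53 mm from it along the board's +x
- disc0: a flat dark polished metal disc, a bead blank, 30 mm across, 6.5 mm thick, about 30 g, lying flat in the groove on the +y half of the board, its top 1.5 mm proud of the board's top face; all three are alike. Origin: centre of its underside; z is its axis
- disc1: a flat dark polished metal disc, a bead blank, 30 mm across, 6.5 mm thick, about 30 g, lying flat in the groove on the +y half of the board, its top 1.5 mm proud of the board's top face; all three are alike. Origin: centre of its underside; z is its axis
- disc2: a flat dark polished metal disc, a bead blank, 30 mm across, 6.5 mm thick, about 30 g, lying flat in the groove on the +y half of the board, its top 1.5 mm proud of the board's top face; all three are alike. Origin: centre of its underside; z is its axis
- ring: a plain brass ring, 22 mm outside, 6 mm high, lying on the board's near margin; a bystander; origin at its underside
- block: a steel bench block 24 x 24 x 14 mm on the board's near margin; a bystander; origin at its underside
- hammer: a small hammer with wooden handle, 220 mm long, lying on the table; a bystander; origin at its underside
- brush: a bench brush, 160 mm long, lying on the table; a bystander; origin at its underside
- cup: an open steel cup, 64 mm wide, 60 mm high; a bystander; origin at its underside
- jar: a glass jar with white cap, 52 mm wide, 60 mm high; a bystander; origin at its underside
- charcoal: a brown soldering block 100 x 60 x 30 mm; a bystander; origin at its underside

How it is judged:
By the outcome, as a careful person would: the job done as asked, in the order asked, and still so for the second after the job is handed in, with the robot touching nothing.
It also fails if it takes over 67 s, if anything falls off the work surface, if the arm or the gripper's body presses on something with over 40 N, if the wrist force passes 120 N, or if a joint passes its speed limit or range.

## Robot

A 7-joint arm with a two-finger parallel gripper is mounted at the origin on the work surface. World frame = base frame: x ahead of the robot, y to its left, z up, the work surface at z = 0. Lengths are in mm, angles in rad, forces in N, time in s.
With the tool pointing down it reaches from about 400 to 850 mm from the base axis. Payload 10.4 kg.
Tool frame: the origin (TCP) lies on the front face of the gripper's body, between the roots of the fingers; the fingertips stand env.tip_reach ahead of it and the grasp point (between the pads) lies 54 mm ahead of it (env.tip_reach is the distance from the TCP to the fingertips, in mm); z points along the fingers, y is the line along which they close (so a half turn about z gives the same grasp; the last joint's range is limited). The gripper opens to 85 mm and grips with 20 to 120 N. Pads are 22 mm wide; open, the fingers measure 114 mm over their backs; the gripper's body (76 mm by 85 mm) begins 54 mm behind the grasp point. The pads swing forward as they close: fully open they stand 13 mm farther back than shut.
Start: joints at [1.209, 0.332, -0.065, 1.46, 0.022, 1.35, -0.088], TCP at [207.741, -589.48, 303.938] pointing down, gripper open.
Joint ranges: [-2.6, 2.6], [-0.5, 2.12], [-1.47, 1.34], [0.16, 2.42], [-1.27, 4.41], [0.06, 2.06], [-2.6, 2.6]. Speed limits (rad/s): [2.22, 2.22, 2.79, 2.79, 3.14, 3.14, 3.14].

## Interface

Orientations are given as a rotation vector (axis times angle).
In Python, from station import env, cams, order gives the robot as it stands.
- The arm moves only by the tool apply_moves, never from a script. Its argument "targets" is a list of rows, each a list of 2 entries, a list of its own where there are three numbers: the shift along the tool's x, y, z in units of 150 mm (1.0 is 150 mm), then the turn, a rotation vector about the tool's x, y, z in units of 180 degrees (1.0 is 180 degrees). A call has 1 to 20 rows; each row shifts and turns the commanded pose from where the row before left it, along the tool's axes as they then stand; what a row does not reach is not made up. A row lasts 1/12 s, in which the tool goes at most 41.7 mm and 7.16 degrees, less where a joint would pass 70% of its speed; a pose out of reach is approached as far as the arm can. A call with a number of a shift or a turn outside -1 to 1 is refused whole. A call with a gripper value outside its range is refused whole. "grip" is the closure, from 0 (fully open) to 1 (shut), set as the call begins (left out, the last holds). The fingers move at their own pace and stop on an object; the grip force is fixed at half the most. Time passes only in rows, so rows that do not move let the fingers close. It gives the time, the measured TCP pose, the force, the opening and the grip force at its end, in the units of the state.
- env.state(): the state, without advancing time (a new reading comes with each control period).
- cams.grab_frame(name): name is "scene" or "top"; returns (picture, depth): 400x640x3 uint8, blue, green, red; 400x640 float32, mm along the optical axis (not along the pixel's ray), 0 where there is no reading.
- cams.camera_info(name): a dict with "intrinsics" (3x3 intrinsics, pixels), "T" (4x4, takes a point from camera to world coordinates). Camera axes: x right, y down, z forward; pixel columns grow to the right and rows downward; lengths in mm; the calibration is good to about 2 mm. A picture is of the moment at which its call begins. camera_info takes no time and is no camera call.
- order.sign_off(): hands the job in; it is judged then, once.
The state is a dict: "time": time; "joint_pos": joint angles; "joint_velocities": joint speeds; "effort": joint torques, N m; "tool_pos": TCP position; "eef_rot": TCP orientation; "wrist_force": force on the tool from outside, world axes, zero at the start; "torque": the same for the moment, N m; "finger_gap": finger opening in mm; "gripper_force": force on a finger pad.
Only numpy, scipy, OpenCV 4.12 (cv2) and the standard library are available. Lean on these libraries where they do the work, as an engineer would, in place of code of your own. Each camera call takes 0.05 s, during which the arm holds its last target. There are 200 camera calls.

## Working session

There is one attempt and no reset: what is moved stays moved. The work goes in short steps, Python scripts to look and compute and a tool call to move; the robot and the scene stay as the last step left them, time stands still between calls to the robot, and variables do not carry over. Pictures are saved under pics/ and viewed, at most 10 in all, crops included, and the job is handed in when it is done.

Besides the shell and the picture viewer there is one more tool, called after "Call:" as name(argument=value, ...) on one line, values as JSON. apply_moves: Moves the arm, as the interface text tells. Its arguments: {"type":"object","properties":{"targets":{"type":"array"},"grip":{"type":"number"}},"required":["targets"]}

```bash
mkdir -p pics; python3 - <<'E'
from station import env,cams,order
import cv2
print(env.state(), env.tip_reach)
for n in("top","scene"):
    p,d=cams.grab_frame(n); cv2.imwrite(f"pics/{n}0.png",p)
    i=cams.camera_info(n); print(n,i["intrinsics"],i["T"])
E
```

```text
{'time': 0.0, 'joint_pos': array([ 1.20941238,  0.3328881 , -0.06468746,  1.46092752,  0.02159298,
        1.34987653, -0.08849593]), 'joint_velocities': array([-0.0015592 ,  0.00049972, -0.00120107,  0.0005444 , -0.00090849,
        0.00010747,  0.00059343]), 'effort': array([ 9.86532405e-05, -6.25450444e+01,  4.92239348e-02, -3.91593504e+01,
        1.61532493e-02,  9.89028078e-03,  1.83934617e-06]), 'tool_pos': array([ 207.62137354, -589.23092085,  303.11226559]), 'eef_rot': array([-3.09527227e+00, -5.29405449e-01,  4.65330613e-04]), 'wrist_force': array([0.07174547, 0.81711675, 1.06219042]), 'torque': array([-0.02001679,  0.04565014,  0.01725603]), 'gripper_force': 0.0, 'finger_gap': 85.35005780799438} 72.6
top [[489.55854365   0.         327.29932491]
 [  0.         489.55854365 205.73503904]
 [  0.           0.           1.        ]] [[ 1.34788182e-02 -9.85618743e-01  1.68445882e-01  3.79378596e+02]
 [-9.99873183e-01 -1.18567275e-02  1.06318776e-02  1.15640466e+01]
 [-8.48176089e-03 -1.68567825e-01 -9.85653564e-01  1.26750662e+03]
 [ 0.00000000e+00  0.00000000e+00  0.00000000e+00  1.00000000e+00]]
scene [[381.14745084   0.         320.90668541]
 [  0.         381.14745084 197.19130086]
 [  0.           0.           1.        ]] [[-7.09072658e-01  5.59254412e-01 -4.29476971e-01  1.14049740e+03]
 [ 7.05135159e-01  5.61849692e-01 -4.32561360e-01  5.41967989e+02]
 [-6.10345104e-04 -6.09556746e-01 -7.92742204e-01  1.03108585e+03]
 [ 0.00000000e+00  0.00000000e+00  0.00000000e+00  1.00000000e+00]]
```

View pics/top0.png

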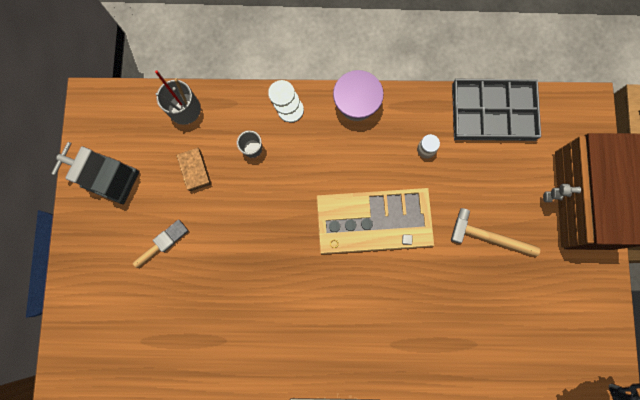

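View pics/scene0.png

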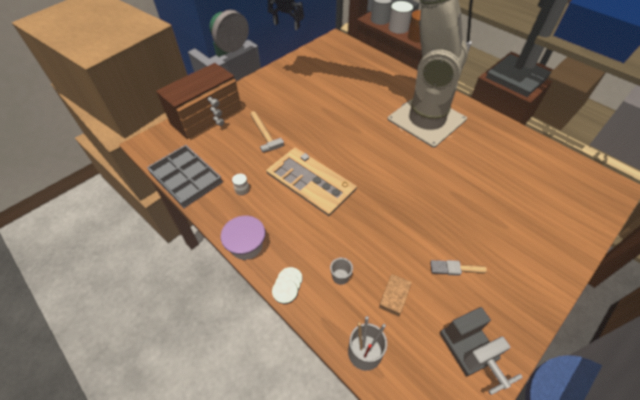

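The top view shows the board at (318–434, 188–254), with the discs at about (334,226), (350,225) and (367,224). The wells are up and to the right of them. I'll enlarge this area.

```bash
python3 - <<'E'
import cv2
p=cv2.imread("pics/top0.png")[180:262,310:442]
cv2.imwrite("pics/crop0.png",cv2.resize(p,None,fx=6,fy=6,interpolation=cv2.INTER_CUBIC))
E
```

```text
(no output)
```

View pics/crop0.png

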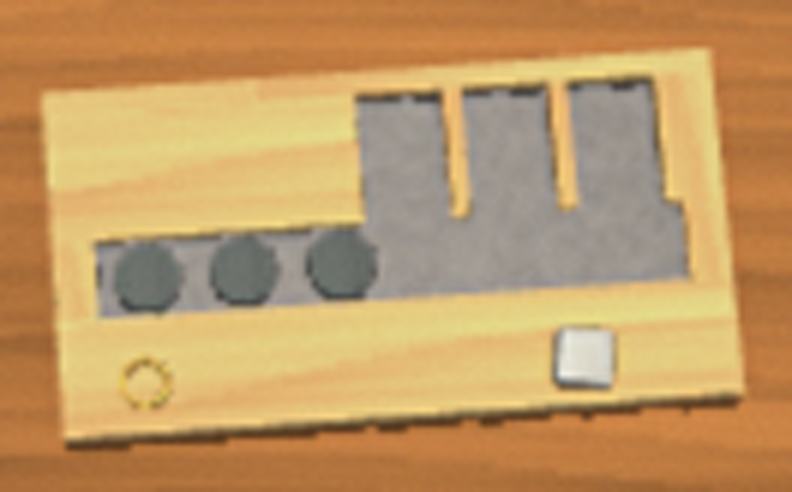

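The crop shows the board's top corners at about (43,93), (711,50), (744,395) and (65,437). The discs are at (148,275), (244,270) and (341,263), and the block is at (584,357).

```bash
cat > h.py <<'E'
from station import env,cams,order
import numpy as np, cv2
from scipy.spatial.transform import Rotation as R
def px2w(u,v,z,n="top"):
    i=cams.camera_info(n);T=np.array(i["T"]);r=T[:3,:3]@np.linalg.inv(i["intrinsics"])@[u,v,1]
    return T[:3,3]+r*(z-T[2,3])/r[2]
E
python3 - <<'E'
from h import *
C=lambda x,y,z:px2w(310+(x+.5)/6-.5,180+(y+.5)/6-.5,z)
# top-face features (board coords -> crop pixels)
B=[(75,145,43,93),(75,-145,711,50),(-75,-145,744,395),(-75,145,65,437),
   (9,127,96,242),(-25,-127,690,278),(-25,127,101,318),(9,12,360,221),(65,10,357,97),(65,-120,652,79)]
b=np.array([q[:2] for q in B],float); w=np.array([C(q[2],q[3],18)[:2] for q in B])
bm,wm=b.mean(0),w.mean(0);H=(b-bm).T@(w-wm)
a=np.arctan2(H[0,1]-H[1,0],H[0,0]+H[1,1]);Rm=np.array([[np.cos(a),-np.sin(a)],[np.sin(a),np.cos(a)]])
t=wm-Rm@bm
print("yaw",a,"t",t,"res",np.round(w-(b@Rm.T+t),1).tolist())
for n,x,y in [("dA",341,263),("dB",244,270),("dC",148,275)]:
    p=C(x,y,19.5);print(n,p,Rm.T@(p[:2]-t))
for n,x,y,z in [("block",584,357,32),("ring",146,383,24)]:
    p=C(x,y,z);print(n,Rm.T@(p[:2]-t))
p,d=cams.grab_frame("top");i=cams.camera_info("top");T=i["T"]
for n,x,y in [("disc",341,263),("face",200,150)]:
    u,v=310+x/6,180+y/6;dd=d[int(v),int(u)];print(n,(T@np.r_[np.linalg.inv(i["intrinsics"])@[u,v,1]*dd,1])[:3])
for by in(-101,-55,-9):print("j",Rm@[-8,by]+t,"w",Rm@[45,by]+t)
s=env.state();print(R.from_rotvec(s["eef_rot"]).as_matrix().round(3))
np.savez("board.npz",Rm=Rm,t=t,a=a)
E
```

```text
yaw 0.07709561088458669 t [557.28361144 -97.45943139] res [[-0.2, -0.0], [-0.1, -0.2], [-0.1, 0.5], [0.7, -0.4], [-0.7, -0.9], [1.2, 0.6], [0.4, -0.9], [1.0, 0.5], [-0.8, -0.6], [-1.4, 1.4]]
dA [547.79430973 -76.07326996  19.5       ] [-7.81396839 22.05349509]
dB [544.26061673 -34.58075626  19.5       ] [-8.14144218 63.69492206]
dC [541.59556279   6.48320614  19.5       ] [ -7.63586383 104.84216876]
block [-55.85731069 -75.94883235]
ring [-54.18844163 108.79391923]
disc [546.61326572 -77.08161749  20.35874249]
face [595.59070586 -16.48058937  16.58741594]
j [ 557.08631996 -198.77557559] w [ 609.92888903 -194.69355476]
j [ 553.54343395 -152.91221376] w [ 606.38600302 -148.83019293]
j [ 550.00054795 -107.04885192] w [ 602.84311702 -102.96683109]
[[ 0.943  0.332 -0.   ]
 [ 0.332 -0.943  0.001]
 [-0.    -0.001 -1.   ]]
```

Call:
apply_moves(grip=1, targets=[[[0,0,0],[0,0,0.0277]],[[0,0,0],[0,0,0.0277]],[[0,0,0],[0,0,0.0277]],[[0.05,-0.065,0],[0,0,0]],[[0.1,-0.13,0],[0,0,0]],[[0.14,-0.18,0],[0,0,0]],[[0.14,-0.18,0],[0,0,0]],[[0.14,-0.18,0],[0,0,0]],[[0.14,-0.18,0],[0,0,0]],[[0.14,-0.18,0],[0,0,0]],[[0.14,-0.18,0],[0,0,0]],[[0.14,-0.18,0],[0,0,0]],[[0.14,-0.18,0],[0,0,0]],[[0.14,-0.18,0],[0,0,0]],[[0.14,-0.18,0],[0,0,0]],[[0.14,-0.18,0],[0,0,0]],[[0.14,-0.18,0],[0,0,0]],[[0.14,-0.18,0],[0,0,0]],[[0.14,-0.18,0],[0,0,0]],[[0.1,-0.13,0],[0,0,0]]])

```text
time: 1.82
tool_pos: [506.0, -134.2, 304.0]
eef_rot: [-3.139, -0.132, -0.001]
wrist_force: [-0.0, -0.2, 0.0]
finger_gap: 0.1
gripper_force: 0.0
```

```bash
cat >> h.py <<'E'
b=np.load("board.npz");Rm,t=b["Rm"],b["t"]
def rep():
    s=env.state();M=R.from_rotvec(s["eef_rot"]).as_matrix()
    print("t",s["time"],"board xy",(Rm.T@(s["tool_pos"][:2]-t)).round(1),"tcp",s["tool_pos"].round(1),"tipz",round(s["tool_pos"][2]-env.tip_reach,1),env.tip_reach,"F",s["wrist_force"].round(1),"gap",s["finger_gap"])
    print("toolx in board deg",np.degrees(np.arctan2(M[1,0],M[0,0])-float(b["a"])).round(2),"tilt",M[:,2].round(4))
E
python3 -c "from h import *;rep()"
```

```text
t 1.8167 board xy [-54.  -32.7] tcp [ 506.  -134.2  304. ] tipz 231.4 72.6 F [-0.  -0.2  0. ] gap 0.05737033784962478
toolx in board deg 0.4 tilt [ 4.e-04  3.e-04 -1.e+00]
```

Call:
apply_moves(targets=[[[0.1,-0.12,0.05],[0,0,0]],[[0.1,-0.12,0.12],[0,0,0]],[[0.1,-0.12,0.15],[0,0,0]],[[0.01,-0.005,0.2],[0,0,0]],[[0,0,0.2],[0,0,0]],[[0,0,0.2],[0,0,0]],[[0,0,0.2],[0,0,0]],[[0,0,0.1],[0,0,0]],[[0,0,0.03],[0,0,0]],[[0,0,0],[0,0,0]],[[0,0,0],[0,0,0]]])

```text
time: 2.73
tool_pos: [547.6, -79.7, 117.5]
eef_rot: [3.139, 0.125, 0.002]
wrist_force: [0.6, 0.5, 0.4]
finger_gap: 0.0
gripper_force: 0.0
```

```bash
python3 - <<'E'
from h import *
rep()
p,d=cams.grab_frame("top");c=p[160:262,310:442];cv2.imwrite("pics/c1.png",cv2.resize(c,None,fx=5,fy=5,interpolation=cv2.INTER_CUBIC))
E
```

```text
t 2.7333 board xy [-8.3 18.5] tcp [547.6 -79.7 117.5] tipz 44.9 72.6 F [0.6 0.5 0.4] gap 0.012461177763830496
toolx in board deg 0.14 tilt [ 1.2e-03 -2.0e-04 -1.0e+00]
```

View pics/c1.png

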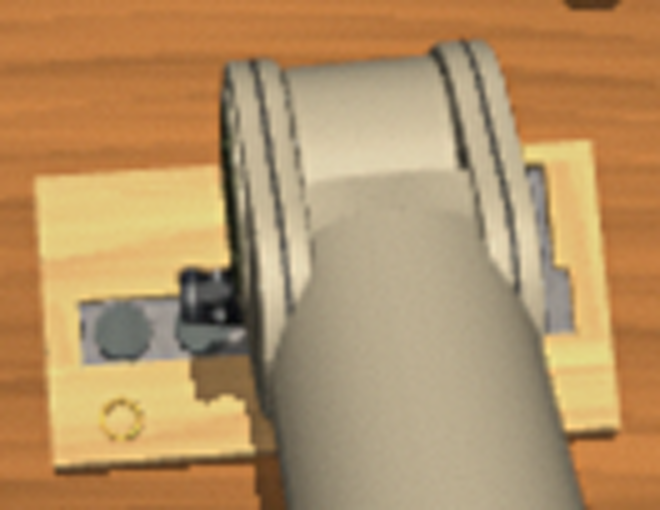

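The arm now hides the discs from the top camera, so I'll use force to find contact.

Call:
apply_moves(targets=[[[0.003,-0.02,0.05],[0,0,0]],[[0,0,0.05],[0,0,0]],[[0,0,0.03],[0,0,0]],[[0,0,0.01],[0,0,0]],[[0,0,0.007],[0,0,0]],[[0,0,0.005],[0,0,0]],[[0,0,0],[0,0,0]]])

```text
time: 3.37
tool_pos: [547.5, -77.1, 93.6]
eef_rot: [3.139, 0.122, 0.0]
wrist_force: [-0.3, -0.2, -0.1]
finger_gap: -0.6
gripper_force: 0.0
```

```bash
python3 -c "from h import *;rep()"
```

```text
t 3.3667 board xy [-8.2 21.1] tcp [547.5 -77.1  93.6] tipz 21.0 72.6 F [-0.3 -0.2 -0.1] gap -0.6301830802401474
toolx in board deg 0.03 tilt [ 1.e-04 -0.e+00 -1.e+00]
```

Call:
apply_moves(targets=[[[0,0,0.004],[0,0,0]],[[0,0,0.004],[0,0,0]],[[0,0,0.002],[0,0,0]],[[0,0,0],[0,0,0]]])

```text
time: 3.7
tool_pos: [547.6, -77.1, 92.3]
eef_rot: [3.139, 0.122, 0.001]
wrist_force: [-1.2, -0.8, 2.1]
finger_gap: 0.1
gripper_force: 0.7
```

Call:
apply_moves(targets=[[[0,0,0.003],[0,0,0]],[[0,0,0],[0,0,0]]])

```text
time: 3.87
tool_pos: [547.7, -77.1, 92.2]
eef_rot: [3.139, 0.122, 0.001]
wrist_force: [-1.5, -0.8, 7.3]
finger_gap: -0.1
gripper_force: 3.0
```

Call:
apply_moves(targets=[[[0,0.005,0],[0,0,0]],[[0,0.015,0],[0,0,0]],[[0,0.03,0],[0,0,0]],[[0,0.03,0],[0,0,0]],[[0,0.03,0],[0,0,0]],[[0,0.03,0],[0,0,0]],[[0,0.03,0],[0,0,0]],[[0,0.015,0],[0,0,0]],[[0,0.005,0],[0,0,0]],[[0,0,0],[0,0,0]]])

```text
time: 4.7
tool_pos: [550.3, -105.8, 92.3]
eef_rot: [3.139, 0.122, 0.002]
wrist_force: [-0.2, 0.1, 5.4]
finger_gap: 0.1
gripper_force: 2.7
```

```bash
python3 - <<'E'
from h import *
rep()
p,d=cams.grab_frame("scene");c=p[140:220,255:365];cv2.imwrite("pics/c2.png",cv2.resize(c,None,fx=7,fy=7,interpolation=cv2.INTER_CUBIC))
E
```

```text
t 4.7 board xy [-7.7 -7.8] tcp [ 550.3 -105.8   92.3] tipz 19.7 72.6 F [-0.2  0.1  5.4] gap 0.07455314875412436
toolx in board deg 0.02 tilt [ 1.5e-03 -3.0e-04 -1.0e+00]
```

View pics/c2.png

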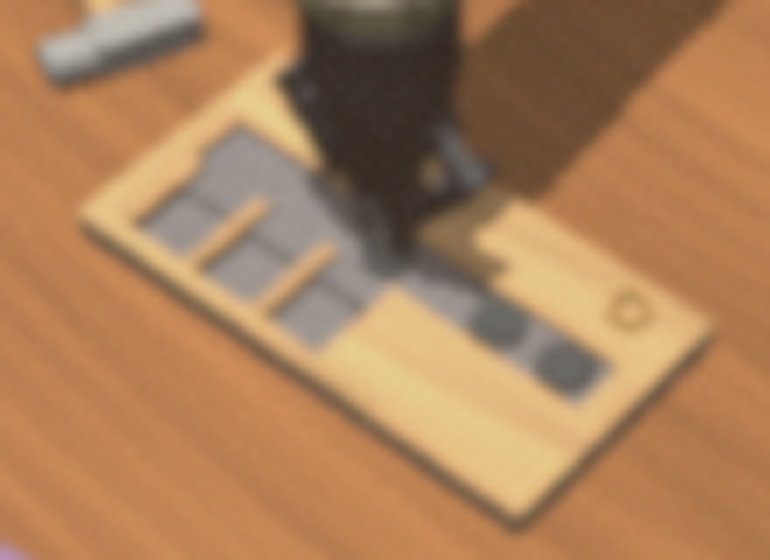

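The scene view shows disc A under the finger at (385,250), moved along. The other two are still at (500,320) and (567,365).

Call:
apply_moves(targets=[[[0,0.01,0],[0,0,0]],[[0,0.025,0],[0,0,0]],[[0,0.04,0],[0,0,0]],[[0,0.04,0],[0,0,0]],[[0,0.04,0],[0,0,0]],[[0,0.04,0],[0,0,0]],[[0,0.04,0],[0,0,0]],[[0,0.04,0],[0,0,0]],[[0,0.04,0],[0,0,0]],[[0,0.04,0],[0,0,0]],[[0,0.04,0],[0,0,0]],[[0,0.04,0],[0,0,0]],[[0,0.04,0],[0,0,0]],[[0,0.04,0],[0,0,0]],[[0,0.04,0],[0,0,0]],[[0,0.04,0],[0,0,0]],[[0,0.02,0],[0,0,0]],[[0,0.005,0],[0,0,0]],[[0,0,0],[0,0,0]]])

```text
time: 6.33
tool_pos: [557.3, -198.9, 92.3]
eef_rot: [3.139, 0.121, 0.002]
wrist_force: [-0.3, -1.5, 5.4]
finger_gap: -0.3
gripper_force: 2.7
```

```bash
python3 - <<'E'
from h import *
rep()
p,d=cams.grab_frame("scene");c=p[140:220,255:365];cv2.imwrite("pics/c3.png",cv2.resize(c,None,fx=7,fy=7,interpolation=cv2.INTER_CUBIC))
E
```

```text
t 6.3333 board xy [  -7.8 -101.1] tcp [ 557.3 -198.9   92.3] tipz 19.7 72.6 F [-0.3 -1.5  5.4] gap -0.2989849851437565
toolx in board deg 0.01 tilt [ 1.3e-03 -7.0e-04 -1.0e+00]
```

View pics/c3.png

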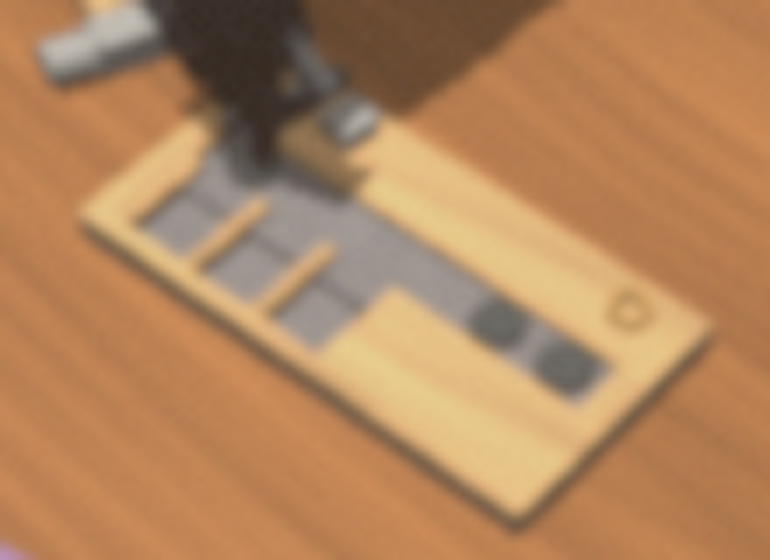

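Call:
apply_moves(targets=[[[0.01,0,0],[0,0,0]],[[0.02,0,0],[0,0,0]],[[0.03,0,0],[0,0,0]],[[0.03,0,0],[0,0,0]],[[0.03,0,0],[0,0,0]],[[0.03,0,0],[0,0,0]],[[0.03,0,0],[0,0,0]],[[0.03,0,0],[0,0,0]],[[0.03,0,0],[0,0,0]],[[0.03,0,0],[0,0,0]],[[0.03,0,0],[0,0,0]],[[0.03,0,0],[0,0,0]],[[0.02,0,0],[0,0,0]],[[0.005,0,0],[0,0,0]],[[0,0,0],[0,0,0]]])

```text
time: 7.63
tool_pos: [609.9, -193.9, 91.3]
eef_rot: [-3.139, -0.122, 0.001]
wrist_force: [-0.3, -0.5, -0.9]
finger_gap: -0.1
gripper_force: 0.0
```

```bash
python3 - <<'E'
from h import *
rep()
p,d=cams.grab_frame("scene");c=p[140:220,255:365];cv2.imwrite("pics/c4.png",cv2.resize(c,None,fx=7,fy=7,interpolation=cv2.INTER_CUBIC))
E
```

```text
t 7.6333 board xy [  45.1 -100.3] tcp [ 609.9 -193.9   91.3] tipz 18.7 72.6 F [-0.3 -0.5 -0.9] gap -0.05670747885610589
toolx in board deg 0.05 tilt [-4.e-04  2.e-04 -1.e+00]
```

View pics/c4.png

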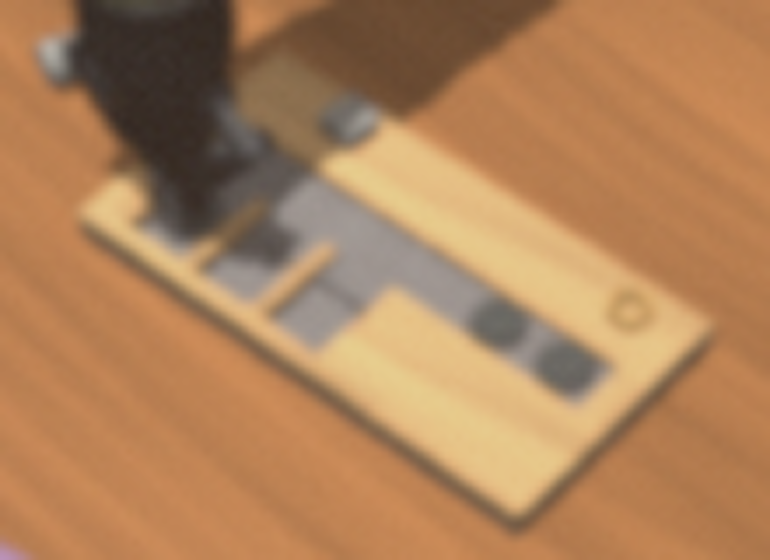

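The finger is over well 0 with no contact force and lower than the disc's top was, so disc A seems to have dropped. I'll go to disc B.

Call:
apply_moves(targets=[[[0,0,-0.05],[0,0,0]],[[0,0,-0.08],[0,0,0]],[[-0.04,-0.1,0],[0,0,0]],[[-0.065,-0.2,0],[0,0,0]],[[-0.065,-0.2,0],[0,0,0]],[[-0.065,-0.2,0],[0,0,0]],[[-0.065,-0.2,0],[0,0,0]],[[-0.04,-0.14,0],[0,0,0]],[[-0.015,-0.05,0],[0,0,0]],[[0,0,0],[0,0,0]],[[0,0,0],[0,0,0]]])

```text
time: 8.6
tool_pos: [544.8, -36.1, 112.0]
eef_rot: [3.138, 0.122, 0.002]
wrist_force: [0.2, -0.2, -0.6]
finger_gap: 0.3
gripper_force: 0.0
```

```bash
python3 - <<'E'
from h import *
rep()
p,d=cams.grab_frame("scene");c=p[140:220,255:365];cv2.imwrite("pics/c5.png",cv2.resize(c,None,fx=7,fy=7,interpolation=cv2.INTER_CUBIC))
E
```

```text
t 8.6 board xy [-7.8 62.1] tcp [544.8 -36.1 112. ] tipz 39.4 72.6 F [ 0.2 -0.2 -0.6] gap 0.27889797298116753
toolx in board deg 0.02 tilt [ 1.3e-03 -9.0e-04 -1.0e+00]
```

View pics/c5.png

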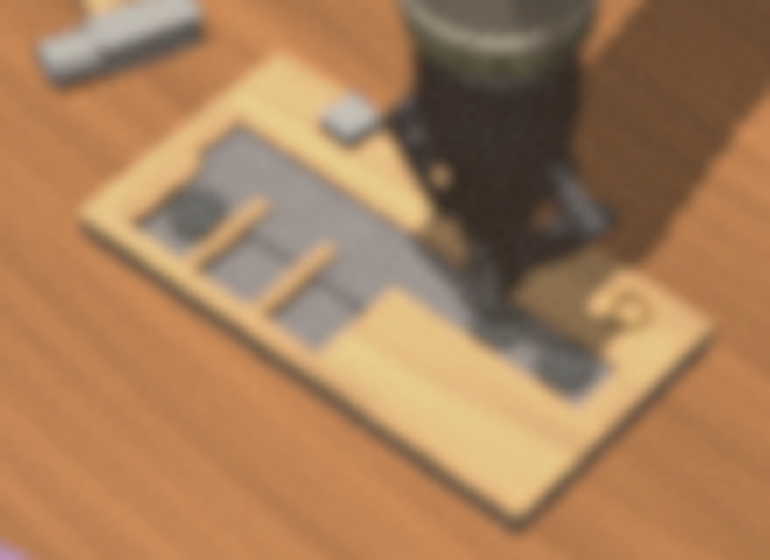

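Disc A lies in well 0 at (195,213). Next I'll press on disc B.

Call:
apply_moves(targets=[[[0,-0.01,0.05],[0,0,0]],[[0,0,0.04],[0,0,0]],[[0,0,0.02],[0,0,0]],[[0,0,0.01],[0,0,0]],[[0,0,0.005],[0,0,0]],[[0,0,0.005],[0,0,0]],[[0,0,0],[0,0,0]],[[0,0,0],[0,0,0]]])

```text
time: 9.32
tool_pos: [544.6, -34.1, 92.2]
eef_rot: [3.139, 0.121, 0.001]
wrist_force: [-2.7, -1.0, 8.5]
finger_gap: -0.3
gripper_force: 3.9
```

```bash
python3 -c "from h import *;rep()"
```

```text
t 9.3167 board xy [-7.7 64.2] tcp [544.6 -34.1  92.2] tipz 19.6 72.6 F [-2.7 -1.   8.5] gap -0.2708734254173466
toolx in board deg 0.01 tilt [ 9.e-04 -4.e-04 -1.e+00]
```

Call:
apply_moves(targets=[[[0,0.01,0],[0,0,0]],[[0,0.03,0],[0,0,0]],[[0,0.047,0],[0,0,0]],[[0,0.047,0],[0,0,0]],[[0,0.047,0],[0,0,0]],[[0,0.047,0],[0,0,0]],[[0,0.047,0],[0,0,0]],[[0,0.047,0],[0,0,0]],[[0,0.047,0],[0,0,0]],[[0,0.047,0],[0,0,0]],[[0,0.047,0],[0,0,0]],[[0,0.047,0],[0,0,0]],[[0,0.047,0],[0,0,0]],[[0,0.047,0],[0,0,0]],[[0,0.047,0],[0,0,0]],[[0,0.047,0],[0,0,0]],[[0,0.047,0],[0,0,0]],[[0,0.03,0],[0,0,0]],[[0,0.015,0],[0,0,0]],[[0,0.005,0],[0,0,0]]])

```text
time: 10.98
tool_pos: [554.1, -153.1, 92.3]
eef_rot: [3.139, 0.121, 0.002]
wrist_force: [-0.6, 1.3, 6.0]
finger_gap: -0.0
gripper_force: 3.4
```

Call:
apply_moves(targets=[[[0,0,0],[0,0,0]]])

```text
time: 11.07
tool_pos: [554.0, -153.0, 92.3]
eef_rot: [3.139, 0.121, 0.002]
wrist_force: [-0.3, -0.1, 6.2]
finger_gap: -0.0
gripper_force: 3.0
```

```bash
python3 -c "from h import *;rep()"
```

```text
t 11.0667 board xy [ -7.5 -55.2] tcp [ 554.  -153.    92.3] tipz 19.7 72.6 F [-0.3 -0.1  6.2] gap -0.0438800771923961
toolx in board deg 0.01 tilt [ 1.5e-03 -3.0e-04 -1.0e+00]
```

Call:
apply_moves(targets=[[[0.01,0,0],[0,0,0]],[[0.02,0,0],[0,0,0]],[[0.03,0,0],[0,0,0]],[[0.03,0,0],[0,0,0]],[[0.03,0,0],[0,0,0]],[[0.03,0,0],[0,0,0]],[[0.03,0,0],[0,0,0]],[[0.03,0,0],[0,0,0]],[[0.03,0,0],[0,0,0]],[[0.03,0,0],[0,0,0]],[[0.03,0,0],[0,0,0]],[[0.03,0,0],[0,0,0]],[[0.02,0,0],[0,0,0]],[[0.005,0,0],[0,0,0]],[[0,0,0],[0,0,0]]])

```text
time: 12.32
tool_pos: [606.4, -148.4, 91.3]
eef_rot: [-3.139, -0.122, 0.001]
wrist_force: [-0.6, 0.9, 0.6]
finger_gap: -0.1
gripper_force: 0.0
```

```bash
python3 -c "from h import *;rep()"
```

```text
t 12.3167 board xy [ 45.1 -54.5] tcp [ 606.4 -148.4   91.3] tipz 18.7 72.6 F [-0.6  0.9  0.6] gap -0.12465108651287972
toolx in board deg 0.04 tilt [-4.e-04  2.e-04 -1.e+00]
```

Call:
apply_moves(targets=[[[0,0,-0.05],[0,0,0]],[[0,0,-0.08],[0,0,0]],[[-0.04,-0.1,0],[0,0,0]],[[-0.065,-0.2,0],[0,0,0]],[[-0.065,-0.2,0],[0,0,0]],[[-0.065,-0.2,0],[0,0,0]],[[-0.065,-0.2,0],[0,0,0]],[[-0.04,-0.12,0],[0,0,0]],[[-0.013,-0.045,0],[0,0,0]],[[0,0,0],[0,0,0]],[[0,0,0.05],[0,0,0]],[[0,0,0.04],[0,0,0]],[[0,0,0.02],[0,0,0]],[[0,0,0.01],[0,0,0]],[[0,0,0],[0,0,0]]])

```text
time: 13.57
tool_pos: [541.3, 5.8, 92.7]
eef_rot: [3.139, 0.12, -0.001]
wrist_force: [0.4, -0.1, -0.0]
finger_gap: 0.0
gripper_force: 0.0
```

```bash
python3 -c "from h import *;rep()"
```

```text
t 13.5667 board xy [ -8.  104.1] tcp [541.3   5.8  92.7] tipz 20.1 72.6 F [ 0.4 -0.1 -0. ] gap 0.017052037037909463
toolx in board deg -0.04 tilt [-6.e-04 -2.e-04 -1.e+00]
```

Call:
apply_moves(targets=[[[0,0,0.004],[0,0,0]],[[0,0,0.003],[0,0,0]],[[0,0,0],[0,0,0]]])

```text
time: 13.82
tool_pos: [541.5, 6.4, 92.3]
eef_rot: [3.139, 0.122, 0.001]
wrist_force: [1.0, -1.1, 3.1]
finger_gap: 0.1
gripper_force: 1.1
```

Call:
apply_moves(targets=[[[0,0,0.003],[0,0,0]],[[0,0,0],[0,0,0]]])

```text
time: 13.98
tool_pos: [541.6, 6.5, 92.3]
eef_rot: [3.139, 0.122, 0.001]
wrist_force: [-1.7, -1.9, 7.5]
finger_gap: 0.0
gripper_force: 3.5
```

Call:
apply_moves(targets=[[[0,0.01,0],[0,0,0]],[[0,0.03,0],[0,0,0]],[[0,0.046,0],[0,0,0]],[[0,0.046,0],[0,0,0]],[[0,0.046,0],[0,0,0]],[[0,0.046,0],[0,0,0]],[[0,0.046,0],[0,0,0]],[[0,0.046,0],[0,0,0]],[[0,0.046,0],[0,0,0]],[[0,0.046,0],[0,0,0]],[[0,0.046,0],[0,0,0]],[[0,0.046,0],[0,0,0]],[[0,0.046,0],[0,0,0]],[[0,0.046,0],[0,0,0]],[[0,0.046,0],[0,0,0]],[[0,0.046,0],[0,0,0]],[[0,0.04,0],[0,0,0]],[[0,0.02,0],[0,0,0]],[[0,0.01,0],[0,0,0]],[[0,0,0],[0,0,0]]])

```text
time: 15.65
tool_pos: [550.6, -106.7, 92.3]
eef_rot: [3.139, 0.121, 0.002]
wrist_force: [0.3, -1.1, 5.6]
finger_gap: 0.0
gripper_force: 2.7
```

```bash
python3 -c "from h import *;rep()"
```

```text
t 15.65 board xy [-7.4 -8.7] tcp [ 550.6 -106.7   92.3] tipz 19.7 72.6 F [ 0.3 -1.1  5.6] gap 0.03783283814006896
toolx in board deg 0.0 tilt [ 1.5e-03 -3.0e-04 -1.0e+00]
```

Call:
apply_moves(targets=[[[0.01,0,0],[0,0,0]],[[0.02,0,0],[0,0,0]],[[0.03,0,0],[0,0,0]],[[0.03,0,0],[0,0,0]],[[0.03,0,0],[0,0,0]],[[0.03,0,0],[0,0,0]],[[0.03,0,0],[0,0,0]],[[0.03,0,0],[0,0,0]],[[0.03,0,0],[0,0,0]],[[0.03,0,0],[0,0,0]],[[0.03,0,0],[0,0,0]],[[0.03,0,0],[0,0,0]],[[0.02,0,0],[0,0,0]],[[0.005,0,0],[0,0,0]],[[0,0,0],[0,0,0]]])

```text
time: 16.9
tool_pos: [603.1, -101.9, 91.4]
eef_rot: [-3.139, -0.122, 0.001]
wrist_force: [0.3, 0.4, 0.1]
finger_gap: -0.3
gripper_force: 0.0
```

Call:
apply_moves(targets=[[[0,0,-0.05],[0,0,0]],[[0,0,-0.15],[0,0,0]],[[0,0,-0.2],[0,0,0]],[[-0.05,0.1,-0.2],[0,0,0]],[[-0.1,0.2,-0.2],[0,0,0]],[[-0.1,0.2,-0.1],[0,0,0]],[[-0.1,0.2,0],[0,0,0]],[[-0.1,0.2,0],[0,0,0]],[[-0.1,0.2,0],[0,0,0]],[[-0.1,0.2,0],[0,0,0]],[[-0.1,0.2,0],[0,0,0]],[[-0.1,0.2,0],[0,0,0]],[[-0.1,0.2,0],[0,0,0]],[[-0.05,0.1,0],[0,0,0]],[[0,0,0],[0,0,0]],[[0,0,0],[0,0,0]]])

```text
time: 18.23
tool_pos: [476.9, -411.2, 224.8]
eef_rot: [3.139, 0.119, 0.0]
wrist_force: [0.4, 0.8, -0.4]
finger_gap: -0.1
gripper_force: 0.0
```

```bash
python3 - <<'E'
from h import *
rep()
p,d=cams.grab_frame("top");c=p[180:262,310:442];cv2.imwrite("pics/c6.png",cv2.resize(c,None,fx=6,fy=6,interpolation=cv2.INTER_CUBIC))
E
```

```text
t 18.2333 board xy [-104.3 -306.6] tcp [ 476.9 -411.2  224.8] tipz 152.2 72.6 F [ 0.4  0.8 -0.4] gap -0.07957497073992689
toolx in board deg -0.09 tilt [ 0.e+00 -1.e-04 -1.e+00]
```

View pics/c6.png

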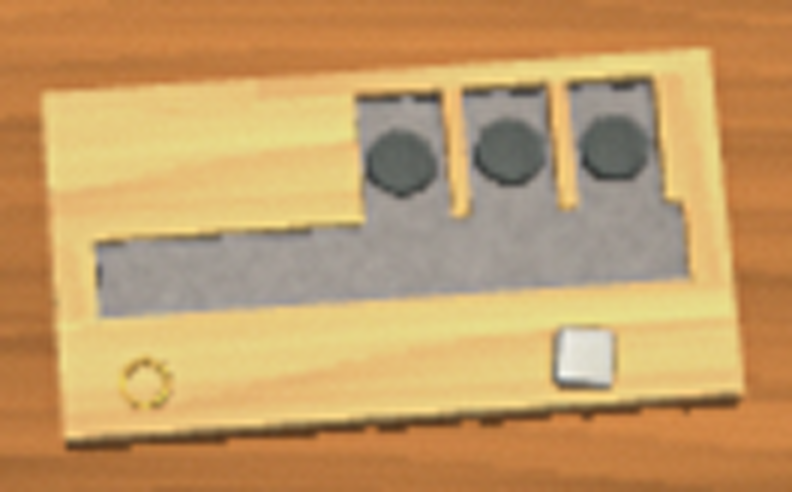

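The discs are at (400,162), (510,151) and (614,148), one in each well. I'll check that they lie flat, which needs board x of at least 40.

```bash
python3 - <<'E'
from h import *
D=[cams.grab_frame("top")[1] for _ in range(4)];d=np.median(D,0)
i=cams.camera_info("top");T=i["T"];Ki=np.linalg.inv(i["intrinsics"])
def plane(x,y):
    u0,v0=310+(x+.5)/6-.5,180+(y+.5)/6-.5;P=[]
    for v in range(180,262):
        for u in range(310,442):
            if np.hypot(u-u0,v-v0)<4.3:
                q=(T@np.r_[Ki@[u,v,1]*d[v,u],1])[:3];P.append(np.r_[Rm.T@(q[:2]-t),q[2]])
    P=np.array(P);A=np.c_[P[:,:2]-P[:,:2].mean(0),np.ones(len(P))]
    c=np.linalg.lstsq(A,P[:,2],rcond=None)[0]
    print((Rm.T@(px2w(u0,v0,14.5)[:2]-t)).round(1),"slope deg",np.degrees(c[:2]).round(1),"z",c[2].round(1),"sd",(P[:,2]-A@c).std().round(2))
for q in [(400,162),(510,151),(614,148),(200,150),(220,275)]:plane(*q)
E
```

```text
[35.1 -7.2] slope deg [-14.8   1.1] z 17.3 sd 1.22
[ 36.8 -55. ] slope deg [-9.9 -0.4] z 17.2 sd 1.29
[ 35.2 -99.9] slope deg [-12.   -0.4] z 17.3 sd 1.35
[46.  78.7] slope deg [ 0.4 -1.4] z 17.3 sd 1.2
[-9.  73.9] slope deg [-1.1  2.6] z 12.4 sd 1.36
```

All three discs are propped on the ledge, tilted about 12° with the trailing rim near x = 20. I'll dip the closed fingertip into each branch behind the disc. With the tip about 2 mm above the branch floor, I'll nudge the raised rim gently until the disc drops flat, starting with well 0.

Call:
apply_moves(targets=[[[0.05,-0.1,0],[0,0,0]],[[0.09,-0.18,0],[0,0,0]],[[0.09,-0.18,0],[0,0,0]],[[0.09,-0.18,0],[0,0,0]],[[0.09,-0.18,0],[0,0,0]],[[0.09,-0.18,0],[0,0,0]],[[0.09,-0.18,0.05],[0,0,0]],[[0.06,-0.14,0.1],[0,0,0]],[[0.03,-0.05,0.18],[0,0,0]],[[0,0,0.18],[0,0,0]],[[0,0,0.15],[0,0,0]],[[0,0,0.1],[0,0,0]],[[0,0,0.04],[0,0,0]],[[0,0,0],[0,0,0]],[[0,0,0],[0,0,0]]])

```text
time: 19.73
tool_pos: [564.0, -197.2, 105.2]
eef_rot: [3.139, 0.123, 0.001]
wrist_force: [-0.0, -0.2, 0.2]
finger_gap: -0.1
gripper_force: 0.0
```

```bash
python3 -c "from h import *;rep()"
```

```text
t 19.7333 board xy [  -1. -100.] tcp [ 564.  -197.2  105.2] tipz 32.6 72.6 F [-0.  -0.2  0.2] gap -0.057153324208749155
toolx in board deg 0.07 tilt [ 7.e-04 -1.e-04 -1.e+00]
```

Call:
apply_moves(targets=[[[-0.01,0.005,0.03],[0,0,0]],[[0,0,0.04],[0,0,0]],[[0,0,0.025],[0,0,0]],[[0,0,0.012],[0,0,0]],[[0,0,0.006],[0,0,0]],[[0,0,0],[0,0,0]]])

```text
time: 20.23
tool_pos: [562.0, -198.4, 87.3]
eef_rot: [-3.139, -0.122, 0.0]
wrist_force: [-0.4, 0.4, -0.1]
finger_gap: -0.0
gripper_force: 0.0
```

```bash
python3 -c "from h import *;rep()"
```

```text
t 20.2333 board xy [  -3.1 -101. ] tcp [ 562.  -198.4   87.3] tipz 14.7 72.6 F [-0.4  0.4 -0.1] gap -0.009599359412337652
toolx in board deg 0.04 tilt [-2.e-04  1.e-04 -1.e+00]
```

Call:
apply_moves(targets=[[[0,0,-0.005],[0,0,0]],[[0.015,0,0],[0,0,0]],[[0.015,0,0],[0,0,0]],[[0.015,0,0],[0,0,0]],[[0.015,0,0],[0,0,0]],[[0.015,0,0],[0,0,0]],[[0.015,0,0],[0,0,0]],[[0.015,0,0],[0,0,0]],[[0.015,0,0],[0,0,0]],[[0.01,0,0],[0,0,0]]])

```text
time: 21.07
tool_pos: [581.8, -196.8, 88.2]
eef_rot: [3.139, 0.122, 0.0]
wrist_force: [0.3, 0.7, -0.7]
finger_gap: -0.3
gripper_force: 0.0
```

```bash
python3 -c "from h import *;rep()"
```

```text
t 21.0667 board xy [  16.8 -101. ] tcp [ 581.8 -196.8   88.2] tipz 15.6 72.6 F [ 0.3  0.7 -0.7] gap -0.2988304996928202
toolx in board deg 0.04 tilt [ 1.e-04 -0.e+00 -1.e+00]
```

Next I'll push on to x of about 26, then raise the finger, back away and measure.

Call:
apply_moves(targets=[[[0.015,0,0],[0,0,0]],[[0.015,0,0],[0,0,0]],[[0.015,0,0],[0,0,0]],[[0.01,0,0],[0,0,0]],[[0.005,0,0],[0,0,0]],[[0,0,0],[0,0,0]]])

```text
time: 21.57
tool_pos: [590.6, -196.1, 88.2]
eef_rot: [3.139, 0.122, 0.0]
wrist_force: [-0.1, -0.4, -0.5]
finger_gap: 0.2
gripper_force: 0.0
```

```bash
python3 -c "from h import *;rep()"
```

```text
t 21.5667 board xy [  25.7 -101. ] tcp [ 590.6 -196.1   88.2] tipz 15.6 72.6 F [-0.1 -0.4 -0.5] gap 0.16017899123778265
toolx in board deg 0.04 tilt [ 1.e-04 -0.e+00 -1.e+00]
```

Call:
apply_moves(targets=[[[0,0,-0.05],[0,0,0]],[[-0.09,0,-0.05],[0,0,0]],[[-0.09,-0.1,0],[0,0,0]],[[-0.007,-0.14,0],[0,0,0]],[[0,-0.067,0],[0,0,0]],[[0,0,0],[0,0,0]],[[0,0,0.04],[0,0,0]],[[0,0,0.035],[0,0,0]],[[0,0,0.017],[0,0,0]],[[0,0,0.008],[0,0,0]],[[0,0,0],[0,0,0]]])

```text
time: 22.48
tool_pos: [558.7, -153.0, 87.5]
eef_rot: [-3.139, -0.121, 0.002]
wrist_force: [0.5, 0.0, -0.1]
finger_gap: 0.4
gripper_force: 0.0
```

```bash
python3 -c "from h import *;rep()"
```

```text
t 22.4833 board xy [ -2.9 -55.5] tcp [ 558.7 -153.    87.5] tipz 14.9 72.6 F [ 0.5  0.  -0.1] gap 0.42939033385812003
toolx in board deg -0.01 tilt [-1.e-03  2.e-04 -1.e+00]
```

Call:
apply_moves(targets=[[[0,-0.003,-0.004],[0,0,0]],[[0.015,0,0],[0,0,0]],[[0.015,0,0],[0,0,0]],[[0.015,0,0],[0,0,0]],[[0.015,0,0],[0,0,0]],[[0.015,0,0],[0,0,0]],[[0.015,0,0],[0,0,0]],[[0.015,0,0],[0,0,0]],[[0.015,0,0],[0,0,0]],[[0.015,0,0],[0,0,0]],[[0.015,0,0],[0,0,0]],[[0.015,0,0],[0,0,0]],[[0.015,0,0],[0,0,0]],[[0.01,0,0],[0,0,0]],[[0,0,0],[0,0,0]]])

```text
time: 23.73
tool_pos: [587.6, -149.7, 88.9]
eef_rot: [3.139, 0.122, 0.0]
wrist_force: [0.6, 0.0, -0.0]
finger_gap: -0.0
gripper_force: 0.0
```

Call:
apply_moves(targets=[[[0,0,-0.05],[0,0,0]],[[-0.09,0,-0.05],[0,0,0]],[[-0.09,-0.1,0],[0,0,0]],[[-0.007,-0.14,0],[0,0,0]],[[0,-0.067,0],[0,0,0]],[[0,0,0],[0,0,0]],[[0,0,0.04],[0,0,0]],[[0,0,0.035],[0,0,0]],[[0,0,0.017],[0,0,0]],[[0,0,0.005],[0,0,0]],[[0,0,0],[0,0,0]]])

```text
time: 24.65
tool_pos: [555.6, -106.7, 88.6]
eef_rot: [-3.139, -0.121, 0.001]
wrist_force: [-0.2, -0.6, -0.4]
finger_gap: -0.0
gripper_force: 0.0
```

```bash
python3 -c "from h import *;rep()"
```

```text
t 24.65 board xy [-2.4 -9. ] tcp [ 555.6 -106.7   88.6] tipz 16.0 72.6 F [-0.2 -0.6 -0.4] gap -0.02047655162718176
toolx in board deg -0.01 tilt [-9.e-04  1.e-04 -1.e+00]
```

Call:
apply_moves(targets=[[[0.015,0,0],[0,0,0]],[[0.015,0,0],[0,0,0]],[[0.015,0,0],[0,0,0]],[[0.015,0,0],[0,0,0]],[[0.015,0,0],[0,0,0]],[[0.015,0,0],[0,0,0]],[[0.015,0,0],[0,0,0]],[[0.015,0,0],[0,0,0]],[[0.015,0,0],[0,0,0]],[[0.015,0,0],[0,0,0]],[[0.015,0,0],[0,0,0]],[[0.015,0,0],[0,0,0]],[[0.01,0,0],[0,0,0]],[[0,0,0],[0,0,0]]])

```text
time: 25.82
tool_pos: [584.5, -103.8, 89.3]
eef_rot: [-3.139, -0.122, -0.0]
wrist_force: [-0.6, -0.3, -0.8]
finger_gap: -0.2
gripper_force: 0.0
```

Call:
apply_moves(targets=[[[0,0,-0.05],[0,0,0]],[[0,0,-0.15],[0,0,0]],[[0,0,-0.2],[0,0,0]],[[-0.05,0.1,-0.2],[0,0,0]],[[-0.1,0.2,-0.2],[0,0,0]],[[-0.1,0.2,-0.1],[0,0,0]],[[-0.1,0.2,0],[0,0,0]],[[-0.1,0.2,0],[0,0,0]],[[-0.1,0.2,0],[0,0,0]],[[-0.1,0.2,0],[0,0,0]],[[-0.1,0.2,0],[0,0,0]],[[-0.1,0.2,0],[0,0,0]],[[-0.1,0.2,0],[0,0,0]],[[-0.05,0.1,0],[0,0,0]],[[0,0,0],[0,0,0]],[[0,0,0],[0,0,0]]])

```text
time: 27.15
tool_pos: [458.2, -413.0, 222.4]
eef_rot: [-3.139, -0.119, -0.0]
wrist_force: [0.3, 1.1, 0.1]
finger_gap: -0.3
gripper_force: 0.0
```

```bash
cat > chk.py <<'E'
from h import *
rep()
D=[];
for _ in range(6): p,q=cams.grab_frame("top");D.append(q)
d=np.median(D,0);cv2.imwrite("pics/c7.png",cv2.resize(p[180:262,310:442],None,fx=6,fy=6,interpolation=cv2.INTER_CUBIC))
i=cams.camera_info("top");T=i["T"];Ki=np.linalg.inv(i["intrinsics"])
m=cv2.inRange(cv2.cvtColor(p,cv2.COLOR_BGR2GRAY),50,100)  # dark discs
m=cv2.morphologyEx(m,cv2.MORPH_OPEN,np.ones((5,5),np.uint8))
n,_,st,ce=cv2.connectedComponentsWithStats(m[180:262,310:442])
for k in range(1,n):
    u0,v0=ce[k]+[310,180];P=[]
    for v in range(180,262):
        for u in range(310,442):
            if np.hypot(u-u0,v-v0)<4.3:
                q=(T@np.r_[Ki@[u,v,1]*d[v,u],1])[:3];P.append(np.r_[Rm.T@(q[:2]-t),q[2]])
    P=np.array(P);A=np.c_[P[:,:2]-P[:,:2].mean(0),np.ones(len(P))];c=np.linalg.lstsq(A,P[:,2],rcond=None)[0]
    print("area",st[k,4],(Rm.T@(px2w(u0,v0,14.5)[:2]-t)).round(1),"slope deg",np.degrees(c[:2]).round(1),"z",c[2].round(1))
E
python3 chk.py
```

```text
t 27.15 board xy [-123.1 -307. ] tcp [ 458.2 -413.   222.4] tipz 149.8 72.6 F [0.3 1.1 0.1] gap -0.2513075928995785
toolx in board deg -0.08 tilt [ 1.e-04  0.e+00 -1.e+00]
```

View pics/c7.png

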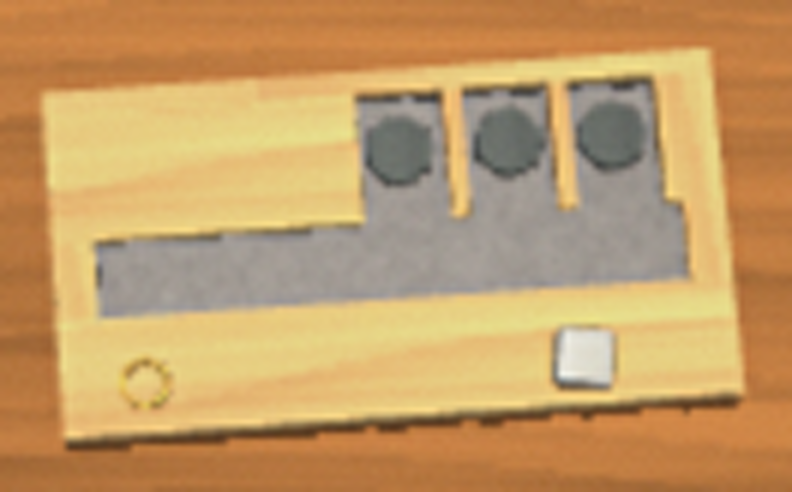

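The discs are now at (399,150), (509,141) and (611,135), about 10–13 crop pixels further in. I'll measure their tilt.

```bash
cat > chk.py <<'E'
from h import *
import sys
Q=eval(sys.argv[1])
d=np.mean([cams.grab_frame("top")[1] for _ in range(12)],0)
i=cams.camera_info("top");T=i["T"];Ki=np.linalg.inv(i["intrinsics"])
for x,y in Q:
    u0,v0=310+(x+.5)/6-.5,180+(y+.5)/6-.5;P=[]
    for v in range(180,262):
        for u in range(310,442):
            if np.hypot(u-u0,v-v0)<4.3:
                q=(T@np.r_[Ki@[u,v,1]*d[v,u],1])[:3];P.append(np.r_[Rm.T@(q[:2]-t),q[2]])
    P=np.array(P);A=np.c_[P[:,:2]-P[:,:2].mean(0),np.ones(len(P))];c=np.linalg.lstsq(A,P[:,2],rcond=None)[0]
    print((Rm.T@(px2w(u0,v0,14.5)[:2]-t)).round(1),"slope deg",np.degrees(c[:2]).round(1),"z",c[2].round(1))
E
python3 chk.py "[(399,150),(509,141),(611,135),(200,150),(150,280),(220,275)]"
```

```text
[40.4 -7.2] slope deg [-82.4  81.1] z 19.4
[ 41.2 -54.9] slope deg [-23.9  59.8] z 15.9
[ 41.  -99.2] slope deg [-85.5  76.5] z 19.4
[46.  78.7] slope deg [-76.1  26.2] z 21.0
[ -9.2 104.1] slope deg [-165.2   17.7] z 23.3
[-9.  73.9] slope deg [-77.2  30.1] z 17.8
```

```bash
sed -i 's/np.mean(\[/np.median([/' chk.py; python3 chk.py "[(399,150),(509,141),(611,135),(200,150),(150,280),(220,275)]"
```

```text
[40.4 -7.2] slope deg [1.  0.6] z 14.1
[ 41.2 -54.9] slope deg [-0.7  0.6] z 14.1
[ 41.  -99.2] slope deg [-1.6  0.9] z 13.9
[46.  78.7] slope deg [ 2.2 -1.2] z 17.4
[ -9.2 104.1] slope deg [-2.5  0.3] z 12.6
[-9.  73.9] slope deg [0.4 0.8] z 12.7
```

All three discs are flat, with tops 3.3–3.5 mm below the board's face against 3.5 mm expected. I'm handing the job in.

```bash
python3 -c "
from station import order;print(order.sign_off())"
```

```text
the job is handed in; nothing more can be done
None
```

The job is handed in: one disc lies flat in each of the three wells, and the ring and block on the board look unmoved; I took no final picture of the rest of the bench.

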